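Clear the bench scale and slide a carton onto its narrow plate

ROBOT

A 7-joint arm with a two-finger parallel gripper is mounted at the origin on the work surface. World frame = base frame: x ahead of the robot, y to its left, z up, the work surface at z = 0. Lengths are in m, angles in degrees, forces in N, time in s.
With the tool pointing down it reaches from about 0.425 to 1.025 m from the base axis. Payload 9.4 kg.
Tool frame: the origin (TCP) lies at the centre of the arm's flange, where the gripper is bolted on; the fingertips stand 173 mm ahead of it and the grasp point (between the pads) lies ahead of it (arm.grip_depth is the z of the grasp point in the tool frame, in m); z points along the fingers, y is the line along which they close (so a half turn about z gives the same grasp; the last joint's range is limited). The gripper opens to 85 mm and grips with 20 to 120 N. Pads are 22 mm wide; open, the fingers measure 114 mm over their backs; the gripper's body (76 mm by 85 mm) begins 54 mm behind the grasp point. The pads swing forward as they close: fully open they stand 13 mm farther back than shut.
Start: joints at [62.183, 34.337, -0.143, 91.639, 0.103, 54.024, -4.572], TCP at [0.288, -0.665, 0.405] pointing down, gripper open.
Joint ranges: [-147.43, 147.43], [-19.82, 112.94], [-74.19, 73.91], [6.32, 146.72], [-59.91, 239.91], [6.04, 106.73], [-150.56, 150.56]. Speed limits (degrees/s): [127.2, 127.2, 172.46, 172.46, 180, 180, 180].

INTERFACE

Orientations are given as a 3x3 rotation matrix whose columns are the frame's x, y, z axes.
In Python, from station import arm gives the robot as it stands.
- The arm moves only by the tool apply_moves, never from a script. Its argument "steps" is a list of rows, each an object with "offset": the shift along the tool's x, y, z in cm, a list of three; "rot": the turn, a rotation vector about the tool's x, y, z in rad, a list of three. In form: [{"offset": [dx, dy, dz], "rot": [ax, ay, az]}, ...]. A call has 1 to 5 rows; each row shifts and turns the commanded pose from where the row before left it, along the tool's axes as they then stand; what a row does not reach is not made up. A row lasts 1/12 s, in which the tool goes at most 41.7 mm and 7.16 degrees, less where a joint would pass 70% of its speed; a pose out of reach is approached as far as the arm can. A call is refused whole if a number of a shift passes 4.17 or a number of a turn 0.125, either way. A call with a gripper value outside its range is refused whole. "gripper" is the finger opening in cm, from 0 to 8.54, set as the call begins (left out, the last holds). The fingers move at their own pace and stop on an object; "grip_force" is the grip in N (left out, the last holds). Time passes only in rows, so rows that do not move let the fingers close. It gives the time, the measured TCP pose, the force, the opening and the grip force at its end, in the units of the state.
- arm.state(): the state, without advancing time (a new reading comes with each control period).
- arm.camera(name): name is "scene" or "top"; returns (picture, depth): 420x560x3 uint8, blue, green, red; 420x560 float32, m along the optical axis (not along the pixel's ray), 0 where there is no reading.
- arm.get_calibration(name): a dict with "camera_matrix" (3x3 intrinsics, pixels), "origin" and "orientation" of the camera in the world. Camera axes: x right, y down, z forward; pixel columns grow to the right and rows downward; lengths in m; the calibration is good to about 2 mm. A picture is of the moment at which its call begins. get_calibration takes no time and is no camera call.
- arm.sign_off(): hands the job in; it is judged then, once.
The state is a dict: "time": time; "qpos": joint angles; "qvel": joint speeds; "effort": joint torques, N m; "eef_pos": TCP position; "eef_rot": TCP orientation; "wrist_force": force on the tool from outside, world axes, zero at the start; "torque": the same for the moment, N m; "grip_width": finger opening in m; "gripper_force": force on a finger pad.
Only numpy, scipy, OpenCV 4.12 (cv2) and the standard library are available. Lean on these libraries where they do the work, as an engineer would, in place of code of your own. Each camera call takes 0.05 s, during which the arm holds its last target. There are 200 camera calls.

TASK

This carton is to be weighed. First clear the scale: put the bolt and the bearing ring that were left on its plate into the bins with their own kind; then slide the carton over from the packing riser, without lifting or tipping it, until it rests level, centred and square on the narrow weighing plate and clear of the riser. Do not disturb the other things lying about.

Things in the scene. Friction and masses are not known exactly. Their poses are not given: they have to be found in the camera images.
- carton: closed cardboard carton with a strip of pale tape along its length, 150 (its x) x 105 (its y) x 60 mm high, 0.3 to 0.6 kg, too wide to grasp; origin at the centre of its underside, z up. Starts turned up to about 20 degrees on the riser
- riser: low grey packing shelf standing on the table, fixed, 340 (its x) x 360 (its y) mm, flat top 60 mm above the table; origin at table height under its centre. The scale stands beside one y end of it and the bins beside the other; which end is which varies
- scale: low bench scale, fixed: grey base 170 x 110 x 32 mm with a black sloped display at its -x end (33 mm high at most, reaching to 130 mm from the centre), and a raised steel weighing plate. Origin at table height under the plate's centre
- plate (a point): centre of the top of the scale's steel weighing plate, 130 (x) x 90 (y) x 7 mm, top 57 mm above the table (3 mm below the riser's top), the only support on the scale; between the plate's edge and the riser is an open gap of about 20 to 30 mm. Axes as the scale's: the carton's x is to lie along the plate's x
- bolt: steel hexagon bolt standing on its head: head 27 mm across corners and 12 mm high, shank 16 mm diameter, 62 mm high in all; origin at the centre of the head's face (underside), starts on the plate
- bolt_mid (a point): middle of the bolt, on its axis 31 mm above the origin
- bearing: steel bearing ring lying flat, 42 mm outside and 22 mm inside diameter, 14 mm high; origin at the centre of its underside, starts on the plate
- bearing_mid (a point): centre of the bearing ring, 7 mm above its origin
- bolt_bin: grey open bin, 112 (x) x 122 (y) x 45 mm high outside, 4 mm walls and floor, fixed on a 6 mm board; two bolts like the loose one lie fixed along its +x end, up to 31 mm above its underside; its other side (x from -50 to +18 mm) is free. Origin at the centre of its underside
- bearing_bin: bin just like the other, but three bearing rings lie fixed along its +x end (from x = +10 mm), stacked up to 32 mm above its underside; x from -50 to +8 mm is free. Origin at the centre of its underside. The two bins may change places
- spray_can: bystander: upright can, 50 mm diameter, 115 mm high, on the table just beyond the scale's +x end; origin at the centre of its underside
- tape_core: bystander: upright paper core, 34 mm diameter, 35 mm high, on the riser near its +x edge; origin at the centre of its underside
- small_box: bystander: small cardboard box 30 x 60 x 32 mm high, on the riser near its +x edge; origin at the centre of its underside
- tape_roll: bystander: roll of packing tape lying flat, 100 mm diameter, 48 mm high, on the table near the robot; origin at the centre of its underside
- screwdriver: bystander: screwdriver lying on the table near the robot; origin on the table under it
- flat_box: bystander: cardboard box 140 x 90 x 45 mm high on the table at the right; origin at the centre of its underside
- mug: bystander: white mug, 80 mm diameter, 90 mm high, on the table at the left; origin at the centre of its underside

How it is judged (in metres and radians):
On the way:
1. bolt and bearing ring each lie in the bin of their own kind while the carton is still off the plate (its centre more than 110 mm away) (x of bolt_mid in the frame of bolt_bin between -0.056 and 0.056 m and y of bolt_mid in the frame of bolt_bin between -0.061 and 0.061 m and z of bolt_mid in the frame of bolt_bin below 0.05 m and x of bearing_mid in the frame of bearing_bin between -0.056 and 0.056 m and y of bearing_mid in the frame of bearing_bin between -0.061 and 0.061 m and z of bearing_mid in the frame of bearing_bin below 0.05 m and horizontal distance between carton and plate above 0.11 m), for 0.2 s.
At the end, for the whole second after the job is handed in: Carton still and level on the plate alone, off the riser, its centre within 20 mm (plate x) and 15 mm (plate y) of the plate centre, long side within 0.15 rad of plate x; bolt in the bin of bolts, bearing ring in the bin of rings, at rest (x of bolt_mid in the frame of bolt_bin between -0.056 and 0.056 m and y of bolt_mid in the frame of bolt_bin between -0.061 and 0.061 m and z of bolt_mid in the frame of bolt_bin below 0.05 m and x of bearing_mid in the frame of bearing_bin between -0.056 and 0.056 m and y of bearing_mid in the frame of bearing_bin between -0.061 and 0.061 m and z of bearing_mid in the frame of bearing_bin below 0.05 m and x of carton in the frame of plate between -0.02 and 0.02 m and y of carton in the frame of plate between -0.015 and 0.015 m and z of carton in the frame of plate between -0.004 and 0.004 m and angle between the x axis of carton and the x axis of plate, either way round below 0.15 rad and angle between carton's own z axis and vertical below 0.05 rad and contact force between carton and riser below 0.05 N and contact force between carton and scale above 1.5 N and linear speed of carton below 0.01 m/s and linear speed of each of bolt, bearing below 0.02 m/s); the robot touches nothing.
It fails at once if the carton is tipped (more than 0.25 rad) (angle between carton's own z axis and vertical above 0.25 rad).
It fails at once if the carton is lifted (its underside's centre more than 85 mm above the table) (height (world z) of carton above 0.085 m).
It fails at once if a bystander (can, paper core, small box, tape roll, screwdriver, flat box, mug) is moved by more than 30 mm (distance of any of spray_can, tape_core, small_box, tape_roll, screwdriver, flat_box, mug from where it was at the start of the episode above 0.03 m).
It also fails if it takes over 72 s, if anything falls off the work surface, if the arm or the gripper's body presses on something with over 40 N, if the wrist force passes 120 N, or if a joint passes its speed limit or range.

## Working session

There is one attempt and no reset: what is moved stays moved. The work goes in short steps, Python scripts to look and compute and a tool call to move; the robot and the scene stay as the last step left them, time stands still between calls to the robot, and variables do not carry over. Pictures are saved under pics/ and viewed, at most 10 in all, crops included, and the job is handed in when it is done.

Besides the shell and the picture viewer there is one more tool, called as name([rows], argument=value, ...), one row to a line, values as JSON. apply_moves: Moves the arm, as the interface text tells. Its arguments: {"type":"object","properties":{"steps":{"type":"array"},"gripper":{"type":"number"},"grip_force":{"type":"number"}},"required":["steps"]}

```bash
ls; mkdir -p pics
cat > h.py <<'E'
import numpy as np, cv2
from station import arm
def snap(n,f):
    p,d=arm.camera(n); cv2.imwrite('pics/'+f+'.png',p); np.save('pics/'+f+'.npy',d); return p,d
def world(n,d):
    c=arm.get_calibration(n);K=np.array(c['camera_matrix']);R=np.array(c['orientation']);o=np.array(c['origin'])
    v,u=np.mgrid[:d.shape[0],:d.shape[1]]
    P=np.stack([(u-K[0,2])/K[0,0]*d,(v-K[1,2])/K[1,1]*d,d],-1)
    return P@R.T+o
E
python3 - <<'E'
from h import *
for n in('scene','top'):
    snap(n,n+'0'); print(arm.get_calibration(n))
print(arm.grip_depth, arm.state())
E
```

```text
pics
{'camera_matrix': array([[420.66202682,   0.        , 288.17063983],
       [  0.        , 420.66202682, 211.89258435],
       [  0.        ,   0.        ,   1.        ]]), 'origin': array([ 0.87761244, -0.50842709,  1.15501951]), 'orientation': array([[ 0.81103928,  0.49615496, -0.30991216],
       [ 0.58496347, -0.68263765,  0.43797669],
       [ 0.0057466 , -0.53650359, -0.84387847]])}
{'camera_matrix': array([[520.37491574,   0.        , 283.35358264],
       [  0.        , 520.37491574, 209.95403873],
       [  0.        ,   0.        ,   1.        ]]), 'origin': array([0.41302861, 0.01024487, 1.69592509]), 'orientation': array([[ 0.02087434, -0.99882333,  0.04377464],
       [-0.99962088, -0.02006467,  0.01885489],
       [-0.01795438, -0.04415163, -0.99886349]])}
0.1547 {'time': 0.1, 'qpos': array([62.18446291, 34.38270076, -0.14627226, 91.67549852,  0.10153805,
       54.02530193, -4.57197039]), 'qvel': array([ 0.00660614, -0.07307475,  0.10733767, -0.13114945,  0.03484809,
        0.13719832, -0.04735749]), 'effort': array([ 5.91781747e-03, -7.77995253e+01,  1.57056123e+00, -2.58625925e+01,
        1.27473983e-02,  5.53859179e-03, -3.35940206e-05]), 'eef_pos': array([ 0.28812426, -0.6651006 ,  0.40387339]), 'eef_rot': array([[ 9.17587811e-01,  3.97532581e-01, -6.75068596e-04],
       [ 3.97533140e-01, -9.17586912e-01,  1.28905603e-03],
       [-1.06992339e-04, -1.45118424e-03, -9.99998941e-01]]), 'wrist_force': array([ 0.36594359, -0.51807434,  0.66922994]), 'torque': array([-0.02450067,  0.02343181, -0.04854029]), 'gripper_force': 0.0, 'grip_width': 0.08562278300543937}
```

View pics/top0.png

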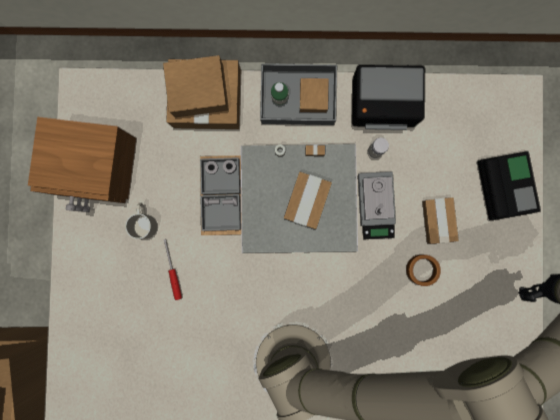

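View pics/scene0.png

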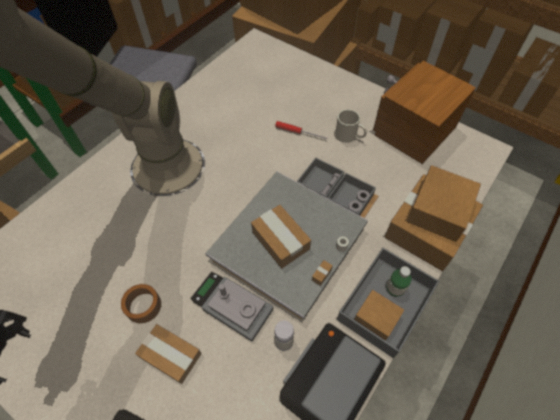

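The top view shows the riser around (298,198), with the carton at (309,200). The scale is at (377,204) with its display at the bottom (-x): the bolt stands at about (379,209) and the ring lies at (377,185). The bins are on the +y side: rings at (221,178), bolts at (221,212). The core is at (280,150), the small box at (315,150) and the can at (379,147). The scene view agrees.

```bash
cat > m.py <<'E'
from h import *
def clusters(W,ok,res=0.001,amin=60,dil=3):
    xy=W[ok][:,:2]; x0=xy.min(0)
    pass
def rep(n,W,box,zlo,zhi,amin=15):
    m=((W[...,0]>box[0])&(W[...,0]<box[1])&(W[...,1]>box[2])&(W[...,1]<box[3])&(W[...,2]>zlo)&(W[...,2]<zhi)).astype(np.uint8)
    k,l,s,c=cv2.connectedComponentsWithStats(m)
    for i in range(1,k):
        if s[i,4]<amin: continue
        p=W[l==i]; r=cv2.minAreaRect((p[:,:2]*1000).astype(np.float32))
        print(n,'px',c[i].round(),'n',s[i,4],'z',np.median(p[:,2]).round(4),'rect c',np.round(r[0],0),'sz',np.round(r[1],0),'ang',round(r[2],1))
E
python3 - <<'E'
from m import *
import sys
for n in('top','scene'):
    W=world(n,np.load(f'pics/{n}0.npy'))
    ok=(W[...,0]>.4)&(W[...,0]<.5)&(W[...,1]>-.3)&(W[...,1]<.3)
    print(n,'table z',np.median(W[ok][:,2]))
    B=(.35,.9,-.45,.45)
    for nm,b,lo,hi in [('riser',B,.05,.07),('carton',B,.108,.135),
      ('can',(.5,.9,-.4,-.15),.1,.13),('bolt/bearing',(.4,.75,-.45,-.15),.064,.2),('scale plate',(.4,.75,-.45,-.15),.05,.0635),('scalebase',(.4,.75,-.45,-.15),.025,.045),
      ('binrim',(.4,.8,.1,.4),.042,.06),('bin all',(.4,.8,.1,.4),.004,.06),('on riser',B,.075,.1)]:
        print(nm); rep(n,W,b,lo,hi)
E
```

```text
top table z 0.05948013997434054
riser
top px [262.  83.] n 16 z 0.0666 rect c [884. 119.] sz [30.  4.] ang 1.1
top px [314.  94.] n 724 z 0.0552 rect c [854. -48.] sz [93. 90.] ang 0.1
top px [336.  91.] n 20 z 0.0664 rect c [ 864. -116.] sz [46.  4.] ang 0.9
top px [262.  97.] n 24 z 0.0629 rect c [841. 118.] sz [46.  3.] ang 1.3
top px [280.  98.] n 33 z 0.0616 rect c [845.  61.] sz [24. 55.] ang 2.5
top px [317. 120.] n 84 z 0.0633 rect c [774. -57.] sz [ 26. 120.] ang 10.0
top px [235. 123.] n 22 z 0.0597 rect c [760. 198.] sz [18. 43.] ang 49.9
top px [271. 119.] n 47 z 0.0637 rect c [772.  89.] sz [ 7. 63.] ang 0.9
top px [292. 119.] n 17 z 0.0646 rect c [773.  21.] sz [ 7. 22.] ang 5.0
top px [385. 125.] n 266 z 0.057 rect c [ 759. -276.] sz [203.  23.] ang 88.5
top px [177. 124.] n 18 z 0.0628 rect c [750. 386.] sz [44.  3.] ang 88.4
top px [205. 125.] n 56 z 0.0599 rect c [751. 292.] sz [  3. 136.] ang 0.2
top px [297. 199.] n 10334 z 0.0601 rect c [526.  -6.] sz [341. 366.] ang 2.0
top px [280. 150.] n 16 z 0.0595 rect c [676.  56.] sz [11. 13.] ang 3.6
top px [235. 161.] n
[... 6545 characters left out ...]
riser
scene px [417. 187.] n 55 z 0.0987 rect c [758. 350.] sz [17. 83.] ang 6.3
scene px [413. 228.] n 616 z 0.0976 rect c [825. 246.] sz [118. 151.] ang 88.7
scene px [281. 250.] n 225 z 0.0873 rect c [530. -75.] sz [178.  83.] ang 17.8
scene px [342. 242.] n 121 z 0.0932 rect c [673.  53.] sz [32. 32.] ang 82.6
scene px [322. 271.] n 263 z 0.092 rect c [674. -55.] sz [31. 62.] ang 1.1
scene px [400. 279.] n 208 z 0.087 rect c [861.  55.] sz [55. 45.] ang 10.7
scene px [223. 292.] n 21 z 0.0885 rect c [ 495. -263.] sz [15.  7.] ang 59.9
scene px [284. 340.] n 55 z 0.0862 rect c [ 699. -268.] sz [46. 16.] ang 36.4
scene px [294. 409.] n 48 z 0.0866 rect c [ 811. -384.] sz [ 2. 81.] ang 88.6
```

Run:
```python
import cv2,numpy as np
a=cv2.imread('pics/top0.png')[130:270,190:410]
b=cv2.imread('pics/scene0.png')[160:350,190:390]
a=cv2.resize(a,(800,509),interpolation=3); cv2.imwrite('pics/ca.png',a)
```

```text
(no output)
```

View pics/ca.png

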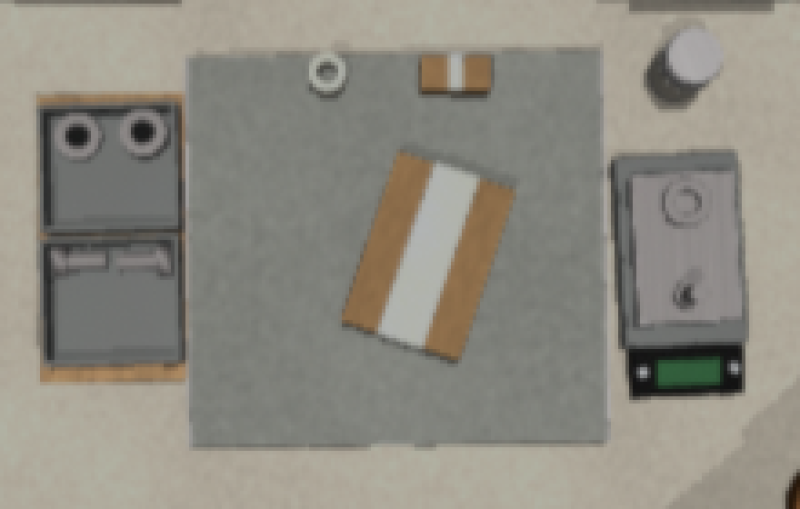

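apply_moves([
  {"offset": [0, 0, 0], "rot": [0, 0, 0.102]},
  {"offset": [0, 0, 0], "rot": [0, 0, 0.102]},
  {"offset": [0, 0, 0], "rot": [0, 0, 0.102]},
  {"offset": [0, 0, 0], "rot": [0, 0, 0.102]},
], gripper=5, grip_force=40)

```text
time: 0.43
eef_pos: [0.2881, -0.6652, 0.4041]
eef_rot: [[1.0, -0.004, -0.0], [-0.004, -1.0, 0.001], [-0.0, -0.001, -1.0]]
wrist_force: [0.6, 0.9, -0.1]
grip_width: 0.0504
gripper_force: 0.0
```

apply_moves([
  {"offset": [1.69, -3.38, 0], "rot": [0, 0, 0]},
  {"offset": [1.69, -3.38, 0], "rot": [0, 0, 0]},
  {"offset": [1.69, -3.38, 0], "rot": [0, 0, 0]},
  {"offset": [1.69, -3.38, 0], "rot": [0, 0, 0]},
  {"offset": [1.69, -3.38, 0], "rot": [0, 0, 0]},
])

```text
time: 0.85
eef_pos: [0.373, -0.4945, 0.4043]
eef_rot: [[1.0, 0.001, -0.0], [0.001, -1.0, 0.001], [-0.0, -0.001, -1.0]]
wrist_force: [1.2, -0.4, 0.0]
grip_width: 0.0501
gripper_force: 0.0
```

apply_moves([
  {"offset": [1.69, -3.38, 0], "rot": [0, 0, 0]},
  {"offset": [1.69, -3.38, 0], "rot": [0, 0, 0]},
  {"offset": [1.69, -3.38, 0], "rot": [0, 0, 0]},
  {"offset": [1.69, -3.38, 0], "rot": [0, 0, 0]},
  {"offset": [1.69, -3.38, 0], "rot": [0, 0, 0]},
])

```text
time: 1.27
eef_pos: [0.4573, -0.3254, 0.4045]
eef_rot: [[1.0, 0.001, -0.0], [0.001, -1.0, 0.0], [-0.0, -0.0, -1.0]]
wrist_force: [0.6, -0.2, -0.1]
grip_width: 0.0495
gripper_force: 0.0
```

apply_moves([
  {"offset": [1.69, -3.38, 0], "rot": [0, 0, 0]},
  {"offset": [1.69, -3.38, 0], "rot": [0, 0, 0]},
  {"offset": [0, 0, 0], "rot": [0, 0, 0]},
  {"offset": [0, 0, 0], "rot": [0, 0, 0]},
])

```text
time: 1.6
eef_pos: [0.4918, -0.2571, 0.4044]
eef_rot: [[1.0, 0.006, -0.0], [0.006, -1.0, 0.001], [-0.0, -0.001, -1.0]]
wrist_force: [-0.5, -1.0, 0.6]
grip_width: 0.0501
gripper_force: 0.0
```

apply_moves([
  {"offset": [0, 0.1, 3], "rot": [0, 0, 0]},
  {"offset": [0, 0, 3], "rot": [0, 0, 0]},
  {"offset": [0, 0, 3], "rot": [0, 0, 0]},
  {"offset": [0, 0, 3], "rot": [0, 0, 0]},
  {"offset": [0, 0, 2.9], "rot": [0, 0, 0]},
])

```text
time: 2.02
eef_pos: [0.4897, -0.262, 0.2543]
eef_rot: [[1.0, -0.001, -0.0], [-0.001, -1.0, -0.001], [-0.0, 0.001, -1.0]]
wrist_force: [1.2, 0.6, 0.1]
grip_width: 0.05
gripper_force: 0.0
```

apply_moves([
  {"offset": [0, 0, 0], "rot": [0, 0, 0]},
  {"offset": [0, 0, 0], "rot": [0, 0, 0]},
  {"offset": [0, 0, 0], "rot": [0, 0, 0]},
  {"offset": [0, 0, 0], "rot": [0, 0, 0]},
  {"offset": [0, 0, 0], "rot": [0, 0, 0]},
], gripper=0)

```text
time: 2.43
eef_pos: [0.4909, -0.2609, 0.2574]
eef_rot: [[1.0, 0.0, 0.002], [0.0, -1.0, -0.001], [0.002, 0.001, -1.0]]
wrist_force: [-0.1, 0.2, 0.4]
grip_width: 0.015
gripper_force: 38.9
```

apply_moves([
  {"offset": [0, 0, -4], "rot": [0, 0, 0]},
  {"offset": [0, 0, -4], "rot": [0, 0, 0]},
  {"offset": [0, 0, -4], "rot": [0, 0, 0]},
  {"offset": [-0.22, -3.89, 0], "rot": [0, 0, 0]},
  {"offset": [-0.22, -3.89, 0], "rot": [0, 0, 0]},
])

```text
time: 2.85
eef_pos: [0.4862, -0.1839, 0.3795]
eef_rot: [[1.0, -0.004, 0.008], [-0.004, -1.0, -0.003], [0.008, 0.003, -1.0]]
wrist_force: [1.0, 0.9, -2.6]
grip_width: 0.0152
gripper_force: 39.2
```

apply_moves([
  {"offset": [-0.22, -3.89, 0], "rot": [0, 0, 0]},
  {"offset": [-0.22, -3.89, 0], "rot": [0, 0, 0]},
  {"offset": [-0.22, -3.89, 0], "rot": [0, 0, 0]},
  {"offset": [-0.22, -3.89, 0], "rot": [0, 0, 0]},
  {"offset": [-0.22, -3.89, 0], "rot": [0, 0, 0]},
])

```text
time: 3.27
eef_pos: [0.4744, 0.0135, 0.3771]
eef_rot: [[1.0, 0.001, 0.002], [0.001, -1.0, 0.0], [0.002, -0.0, -1.0]]
wrist_force: [1.3, -0.6, -0.9]
grip_width: 0.0149
gripper_force: 39.2
```

apply_moves([
  {"offset": [-0.22, -3.89, 0], "rot": [0, 0, 0]},
  {"offset": [-0.22, -3.89, 0], "rot": [0, 0, 0]},
  {"offset": [-0.22, -3.89, 0], "rot": [0, 0, 0]},
  {"offset": [-0.22, -3.89, 0], "rot": [0, 0, 0]},
  {"offset": [-0.22, -3.89, 0], "rot": [0, 0, 0]},
])

```text
time: 3.68
eef_pos: [0.4632, 0.2081, 0.3771]
eef_rot: [[1.0, 0.001, 0.002], [0.001, -1.0, 0.001], [0.002, -0.001, -1.0]]
wrist_force: [1.4, -0.2, -0.9]
grip_width: 0.0154
gripper_force: 39.2
```

apply_moves([
  {"offset": [-0.22, -3.89, 0], "rot": [0, 0, 0]},
  {"offset": [0, 0, 0], "rot": [0, 0, 0]},
  {"offset": [0, 0, 0], "rot": [0, 0, 0]},
])

```text
time: 3.93
eef_pos: [0.4609, 0.2476, 0.3766]
eef_rot: [[1.0, 0.006, 0.001], [0.006, -1.0, 0.002], [0.001, -0.002, -1.0]]
wrist_force: [0.1, -1.2, 0.3]
grip_width: 0.0151
gripper_force: 39.3
```

apply_moves([
  {"offset": [0, 0, 3.5], "rot": [0, 0, 0]},
  {"offset": [0, 0, 3.5], "rot": [0, 0, 0]},
  {"offset": [0, 0, 3.5], "rot": [0, 0, 0]},
  {"offset": [0, 0, 3.5], "rot": [0, 0, 0]},
  {"offset": [0, 0, 2.3], "rot": [0, 0, 0]},
])

```text
time: 4.35
eef_pos: [0.4616, 0.2434, 0.2111]
eef_rot: [[1.0, -0.001, -0.0], [-0.001, -1.0, -0.001], [-0.0, 0.001, -1.0]]
wrist_force: [0.4, 0.6, -0.8]
grip_width: 0.0149
gripper_force: 39.3
```

apply_moves([
  {"offset": [0, 0, 0], "rot": [0, 0, 0]},
  {"offset": [0, 0, 0], "rot": [0, 0, 0]},
])

```text
time: 4.52
eef_pos: [0.4619, 0.2439, 0.2128]
eef_rot: [[1.0, -0.001, -0.001], [-0.001, -1.0, -0.002], [-0.001, 0.002, -1.0]]
wrist_force: [0.4, -0.0, -0.4]
grip_width: 0.0151
gripper_force: 40.5
```

apply_moves([
  {"offset": [0, 0, 0], "rot": [0, 0, 0]},
  {"offset": [0, 0, 0], "rot": [0, 0, 0]},
  {"offset": [0, 0, 0], "rot": [0, 0, 0]},
  {"offset": [0, 0, 0], "rot": [0, 0, 0]},
], gripper=4)

```text
time: 4.85
eef_pos: [0.4619, 0.2453, 0.214]
eef_rot: [[1.0, 0.001, 0.002], [0.001, -1.0, 0.001], [0.002, -0.001, -1.0]]
wrist_force: [0.3, 0.3, 0.7]
grip_width: 0.0401
gripper_force: 0.0
```

apply_moves([
  {"offset": [0, 0, -2], "rot": [0, 0, 0]},
  {"offset": [0, 0, -3], "rot": [0, 0, 0]},
  {"offset": [0, 0, -4], "rot": [0, 0, 0]},
  {"offset": [0, 0, -4], "rot": [0, 0, 0]},
  {"offset": [0, 0, 0], "rot": [0, 0, 0]},
])

```text
time: 5.27
eef_pos: [0.4628, 0.2456, 0.3497]
eef_rot: [[1.0, 0.0, 0.009], [0.0, -1.0, 0.006], [0.009, -0.006, -1.0]]
wrist_force: [1.2, -0.3, -0.0]
grip_width: 0.0401
gripper_force: 0.0
```

apply_moves([
  {"offset": [0.82, 3.86, 0], "rot": [0, 0, 0]},
  {"offset": [0.82, 3.86, 0], "rot": [0, 0, 0]},
  {"offset": [0.82, 3.86, 0], "rot": [0, 0, 0]},
  {"offset": [0.82, 3.86, 0], "rot": [0, 0, 0]},
  {"offset": [0.82, 3.86, 0], "rot": [0, 0, 0]},
], gripper=6)

```text
time: 5.68
eef_pos: [0.5027, 0.0506, 0.3435]
eef_rot: [[1.0, 0.002, 0.001], [0.002, -1.0, 0.0], [0.001, -0.0, -1.0]]
wrist_force: [1.7, 1.4, -0.0]
grip_width: 0.0598
gripper_force: 0.0
```

apply_moves([
  {"offset": [0.82, 3.86, 0], "rot": [0, 0, 0]},
  {"offset": [0.82, 3.86, 0], "rot": [0, 0, 0]},
  {"offset": [0.82, 3.86, 0], "rot": [0, 0, 0]},
  {"offset": [0.82, 3.86, 0], "rot": [0, 0, 0]},
  {"offset": [0.82, 3.86, 0], "rot": [0, 0, 0]},
])

```text
time: 6.1
eef_pos: [0.5438, -0.1427, 0.3435]
eef_rot: [[1.0, 0.001, 0.001], [0.001, -1.0, -0.0], [0.001, 0.0, -1.0]]
wrist_force: [0.7, 0.4, -1.0]
grip_width: 0.06
gripper_force: 0.0
```

apply_moves([
  {"offset": [0.82, 3.86, 0], "rot": [0, 0, 0]},
  {"offset": [0.82, 3.86, 0], "rot": [0, 0, 0]},
  {"offset": [0.82, 3.86, 0], "rot": [0, 0, 0]},
  {"offset": [0, 0, 0], "rot": [0, 0, 0]},
  {"offset": [0, 0, 0], "rot": [0, 0, 0]},
])

```text
time: 6.52
eef_pos: [0.5681, -0.2593, 0.343]
eef_rot: [[1.0, -0.004, 0.001], [-0.004, -1.0, -0.001], [0.001, 0.001, -1.0]]
wrist_force: [-0.5, 0.6, 0.3]
grip_width: 0.0603
gripper_force: 0.0
```

Run:
```python
from m import *
p,d=snap('scene','s1'); W=world('scene',d)
print(arm.state()['eef_pos'])
rep('ring',W,(.45,.62,-.31,-.2),.064,.08)
rep('bolt in bin',W,(.42,.53,.19,.31),.056,.1,3)
cv2.imwrite('pics/s1c.png',cv2.resize(p[140:360,170:400],(690,600),interpolation=3)[:600])
```

```text
[ 0.56820827 -0.25703686  0.34287034]
ring px [247. 309.] n 147 z 0.0707 rect c [ 570. -257.] sz [40. 40.] ang 67.0
bolt in bin px [317. 171.] n 25 z 0.07 rect c [461. 242.] sz [14. 16.] ang 81.7
```

View pics/s1c.png

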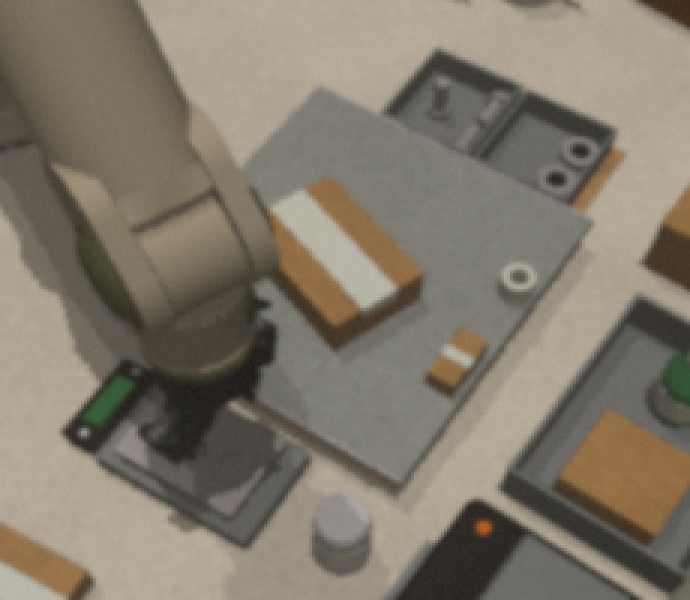

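The crop shows the bolt standing in the bolt bin at crop pixel (440,95), with the carton undisturbed and the gripper over the ring.

apply_moves([
  {"offset": [0.2, 0, 3], "rot": [0, 0, 0]},
  {"offset": [0, 0, 3], "rot": [0, 0, 0]},
  {"offset": [0, 0, 3], "rot": [0, 0, 0]},
  {"offset": [0, 0, 1.5], "rot": [0, 0, 0]},
  {"offset": [0, 0, 0.7], "rot": [0, 0, 0]},
])

```text
time: 6.98
eef_pos: [0.5702, -0.254, 0.2286]
eef_rot: [[1.0, 0.004, -0.003], [0.004, -1.0, 0.002], [-0.003, -0.002, -1.0]]
wrist_force: [0.5, 0.4, 0.7]
grip_width: 0.06
gripper_force: 0.0
```

apply_moves([
  {"offset": [0, 0, 0], "rot": [0, 0, 0]},
  {"offset": [0, 0, 0], "rot": [0, 0, 0]},
])

```text
time: 7.15
eef_pos: [0.571, -0.2556, 0.2314]
eef_rot: [[1.0, 0.002, 0.0], [0.002, -1.0, 0.0], [0.0, -0.0, -1.0]]
wrist_force: [0.0, -0.3, 0.3]
grip_width: 0.0598
gripper_force: 0.0
```

apply_moves([
  {"offset": [0, 0, 0], "rot": [0, 0, 0]},
  {"offset": [0, 0, 0], "rot": [0, 0, 0]},
  {"offset": [0, 0, 0], "rot": [0, 0, 0]},
  {"offset": [0, 0, 0], "rot": [0, 0, 0]},
], gripper=3)

```text
time: 7.48
eef_pos: [0.5711, -0.2564, 0.2326]
eef_rot: [[1.0, 0.001, 0.002], [0.001, -1.0, -0.001], [0.002, 0.001, -1.0]]
wrist_force: [-1.1, 1.2, 5.4]
grip_width: 0.0404
gripper_force: 39.6
```

apply_moves([
  {"offset": [0, 0, -2], "rot": [0, 0, 0]},
  {"offset": [0, 0, -4], "rot": [0, 0, 0]},
  {"offset": [0, 0, -4], "rot": [0, 0, 0]},
  {"offset": [0, 0, -2], "rot": [0, 0, 0]},
  {"offset": [0, -3.87, 0], "rot": [0, 0, 0]},
])

```text
time: 7.9
eef_pos: [0.5707, -0.2254, 0.3573]
eef_rot: [[1.0, -0.009, 0.01], [-0.009, -1.0, -0.008], [0.01, 0.008, -1.0]]
wrist_force: [0.5, 0.3, -2.1]
grip_width: 0.04
gripper_force: 40.7
```

apply_moves([
  {"offset": [0, -3.87, 0], "rot": [0, 0, 0]},
  {"offset": [0, -3.87, 0], "rot": [0, 0, 0]},
  {"offset": [0, -3.87, 0], "rot": [0, 0, 0]},
  {"offset": [0, -3.87, 0], "rot": [0, 0, 0]},
  {"offset": [0, -3.87, 0], "rot": [0, 0, 0]},
])

```text
time: 8.32
eef_pos: [0.5701, -0.0226, 0.352]
eef_rot: [[1.0, 0.0, 0.002], [0.0, -1.0, 0.0], [0.002, -0.0, -1.0]]
wrist_force: [0.6, 0.3, 0.2]
grip_width: 0.04
gripper_force: 40.7
```

apply_moves([
  {"offset": [0, -3.87, 0], "rot": [0, 0, 0]},
  {"offset": [0, -3.87, 0], "rot": [0, 0, 0]},
  {"offset": [0, -3.87, 0], "rot": [0, 0, 0]},
  {"offset": [0, -3.87, 0], "rot": [0, 0, 0]},
  {"offset": [0, -3.87, 0], "rot": [0, 0, 0]},
])

```text
time: 8.73
eef_pos: [0.5699, 0.171, 0.352]
eef_rot: [[1.0, 0.001, 0.002], [0.001, -1.0, 0.001], [0.002, -0.001, -1.0]]
wrist_force: [1.0, 0.2, -0.7]
grip_width: 0.0405
gripper_force: 40.7
```

apply_moves([
  {"offset": [0, -3.87, 0], "rot": [0, 0, 0]},
  {"offset": [0, -3.87, 0], "rot": [0, 0, 0]},
  {"offset": [0, 0, 0], "rot": [0, 0, 0]},
  {"offset": [0, 0, 0], "rot": [0, 0, 0]},
])

```text
time: 9.07
eef_pos: [0.5694, 0.2497, 0.3515]
eef_rot: [[1.0, 0.006, 0.001], [0.006, -1.0, 0.002], [0.001, -0.002, -1.0]]
wrist_force: [0.5, -1.2, -1.0]
grip_width: 0.0404
gripper_force: 40.7
```

apply_moves([
  {"offset": [0.2, 0, 3.5], "rot": [0, 0, 0]},
  {"offset": [0, 0, 3.5], "rot": [0, 0, 0]},
  {"offset": [0, 0, 3.5], "rot": [0, 0, 0]},
  {"offset": [0, 0, 3.5], "rot": [0, 0, 0]},
  {"offset": [0, 0, 2], "rot": [0, 0, 0]},
])

```text
time: 9.48
eef_pos: [0.5718, 0.2446, 0.1883]
eef_rot: [[1.0, -0.001, -0.002], [-0.001, -1.0, -0.002], [-0.002, 0.002, -1.0]]
wrist_force: [0.5, -0.1, -0.6]
grip_width: 0.0404
gripper_force: 40.7
```

apply_moves([
  {"offset": [0, 0, 0], "rot": [0, 0, 0]},
  {"offset": [0, 0, 0], "rot": [0, 0, 0]},
])

```text
time: 9.65
eef_pos: [0.5725, 0.2453, 0.1908]
eef_rot: [[1.0, -0.001, -0.001], [-0.001, -1.0, -0.001], [-0.001, 0.001, -1.0]]
wrist_force: [-0.7, 0.5, -0.4]
grip_width: 0.04
gripper_force: 41.3
```

apply_moves([
  {"offset": [0, 0, 0], "rot": [0, 0, 0]},
  {"offset": [0, 0, 0], "rot": [0, 0, 0]},
  {"offset": [0, 0, 0], "rot": [0, 0, 0]},
  {"offset": [0, 0, 0], "rot": [0, 0, 0]},
], gripper=5.5)

```text
time: 9.98
eef_pos: [0.5725, 0.2467, 0.1921]
eef_rot: [[1.0, 0.001, 0.002], [0.001, -1.0, 0.001], [0.002, -0.001, -1.0]]
wrist_force: [0.4, -1.0, 0.2]
grip_width: 0.055
gripper_force: 0.0
```

apply_moves([
  {"offset": [0, 0, -2], "rot": [0, 0, 0]},
  {"offset": [0, 0, -3], "rot": [0, 0, 0]},
  {"offset": [0, 0, -4], "rot": [0, 0, 0]},
  {"offset": [0, 0, -4], "rot": [0, 0, 0]},
  {"offset": [0, 0, -2], "rot": [0, 0, 0]},
])

```text
time: 10.4
eef_pos: [0.5728, 0.2466, 0.3459]
eef_rot: [[1.0, 0.001, 0.005], [0.001, -1.0, 0.003], [0.005, -0.003, -1.0]]
wrist_force: [0.5, -0.7, -1.0]
grip_width: 0.0553
gripper_force: 0.0
```

Run:
```python
from m import *
p,d=snap('scene','s2'); W=world('scene',d)
print(arm.state()['eef_pos'])
rep('plate',W,(.45,.62,-.33,-.2),.05,.065)
rep('bolt',W,(.42,.53,.19,.31),.056,.1,3)
rep('cart',W,(.4,.62,-.15,.1),.108,.135)
cv2.imwrite('pics/s2c.png',cv2.resize(p[140:360,170:400],(627,600),interpolation=3))
```

```text
[0.57335469 0.24686995 0.34833643]
plate px [237. 303.] n 1541 z 0.0573 rect c [ 531. -258.] sz [131.  91.] ang 4.2
bolt px [317. 171.] n 29 z 0.0691 rect c [462. 242.] sz [13. 15.] ang 57.5
cart px [281. 232.] n 1796 z 0.1203 rect c [516. -33.] sz [107. 155.] ang 72.4
```

View pics/s2c.png

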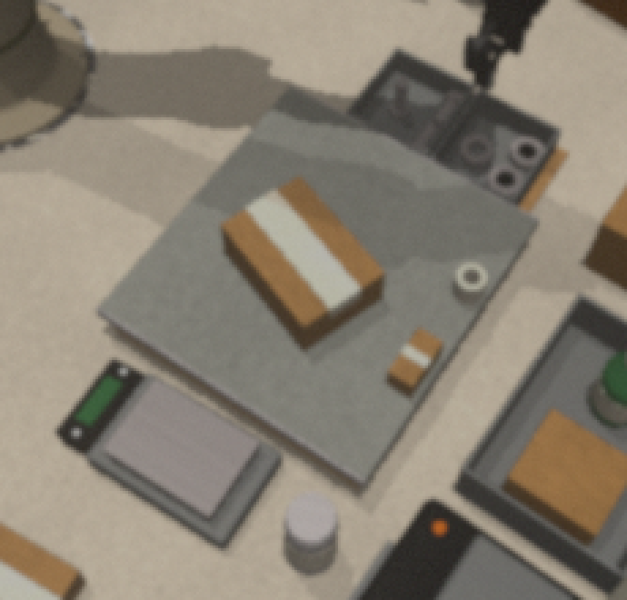

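The crop shows the plate empty, the ring lying in the ring bin at (478,148) and the bolt in its own bin at (402,100). Next I push the carton, using the open fingers against its +y long face.

apply_moves([
  {"offset": [-0.56, 3.74, 0], "rot": [0, 0, 0]},
  {"offset": [-0.56, 3.74, 0], "rot": [0, 0, 0]},
  {"offset": [-0.56, 3.74, 0], "rot": [0, 0, 0]},
  {"offset": [-0.56, 3.74, 0], "rot": [0, 0, 0]},
  {"offset": [-0.56, 3.74, 0], "rot": [0, 0, 0]},
], gripper=8.5)

```text
time: 10.87
eef_pos: [0.5437, 0.0581, 0.3411]
eef_rot: [[1.0, 0.001, 0.001], [0.001, -1.0, 0.0], [0.001, -0.0, -1.0]]
wrist_force: [0.6, 0.2, -0.4]
grip_width: 0.0848
gripper_force: 0.0
```

apply_moves([
  {"offset": [0, 0, 0], "rot": [0, 0, -0.115]},
  {"offset": [0, 0, 0], "rot": [0, 0, -0.115]},
  {"offset": [0, 0, 0], "rot": [0, 0, -0.115]},
  {"offset": [0, 0, 0], "rot": [0, 0, -0.115]},
  {"offset": [0, 0, 0], "rot": [0, 0, -0.115]},
])

```text
time: 11.28
eef_pos: [0.5442, 0.0594, 0.3411]
eef_rot: [[0.836, 0.549, 0.001], [0.549, -0.836, 0.0], [0.001, 0.0, -1.0]]
wrist_force: [-0.5, -0.0, -0.4]
grip_width: 0.0852
gripper_force: 0.0
```

apply_moves([
  {"offset": [0, 0, 0], "rot": [0, 0, -0.115]},
  {"offset": [0, 0, 0], "rot": [0, 0, -0.115]},
  {"offset": [0, 0, 0], "rot": [0, 0, -0.115]},
  {"offset": [0, 0, 0], "rot": [0, 0, -0.115]},
  {"offset": [0, 0, 0], "rot": [0, 0, -0.115]},
])

```text
time: 11.7
eef_pos: [0.5442, 0.0595, 0.3411]
eef_rot: [[0.402, 0.915, 0.001], [0.915, -0.402, -0.0], [0.0, 0.001, -1.0]]
wrist_force: [0.6, 0.0, -0.4]
grip_width: 0.0851
gripper_force: 0.0
```

apply_moves([
  {"offset": [0, 0, 0], "rot": [0, 0, -0.115]},
  {"offset": [0, 0, 0], "rot": [0, 0, 0]},
  {"offset": [0, 0, 0], "rot": [0, 0, 0]},
])

```text
time: 11.95
eef_pos: [0.5443, 0.0593, 0.3408]
eef_rot: [[0.304, 0.953, 0.0], [0.953, -0.304, 0.0], [0.0, 0.0, -1.0]]
wrist_force: [0.2, -0.4, -0.9]
grip_width: 0.0848
gripper_force: 0.0
```

apply_moves([
  {"offset": [0, 0, 3.5], "rot": [0, 0, 0]},
  {"offset": [0, 0, 3.5], "rot": [0, 0, 0]},
  {"offset": [0, 0, 2.5], "rot": [0, 0, 0]},
  {"offset": [0, 0, 1.2], "rot": [0, 0, 0]},
  {"offset": [0, 0, 0], "rot": [0, 0, 0]},
])

```text
time: 12.37
eef_pos: [0.5436, 0.0597, 0.2312]
eef_rot: [[0.303, 0.953, -0.004], [0.953, -0.303, -0.001], [-0.002, -0.004, -1.0]]
wrist_force: [0.3, 0.1, -0.5]
grip_width: 0.085
gripper_force: 0.0
```

apply_moves([
  {"offset": [-1.2, 0, 0], "rot": [0, 0, 0]},
  {"offset": [-1, 0, 0], "rot": [0, 0, 0]},
  {"offset": [-0.5, 0, 0], "rot": [0, 0, 0]},
  {"offset": [0, 0, 0], "rot": [0, 0, 0]},
])

```text
time: 12.7
eef_pos: [0.5359, 0.0315, 0.2348]
eef_rot: [[0.304, 0.953, 0.001], [0.953, -0.304, -0.001], [-0.001, 0.001, -1.0]]
wrist_force: [-0.0, 0.5, -0.6]
grip_width: 0.0849
gripper_force: 0.0
```

apply_moves([
  {"offset": [-0.2, 0, 0], "rot": [0, 0, 0]},
  {"offset": [-0.2, 0, 0], "rot": [0, 0, 0]},
])

```text
time: 12.87
eef_pos: [0.5353, 0.0298, 0.2344]
eef_rot: [[0.301, 0.954, 0.001], [0.954, -0.301, 0.0], [0.001, 0.001, -1.0]]
wrist_force: [0.7, 0.6, -0.7]
grip_width: 0.0848
gripper_force: 0.0
```

apply_moves([
  {"offset": [-0.2, 0, 0], "rot": [0, 0, 0]},
  {"offset": [-0.2, 0, 0], "rot": [0, 0, 0]},
])

```text
time: 13.03
eef_pos: [0.5344, 0.0271, 0.2341]
eef_rot: [[0.299, 0.954, 0.002], [0.954, -0.299, 0.002], [0.002, 0.001, -1.0]]
wrist_force: [1.8, 4.7, 1.9]
grip_width: 0.085
gripper_force: 0.0
```

Run:
```python
from m import *
p,d=snap('scene','s3'); W=world('scene',d)
s=arm.state(); print(s['eef_pos'],s['wrist_force'])
rep('cart',W,(.4,.64,-.2,.1),.112,.126)
cv2.imwrite('pics/s3c.png',cv2.resize(p[150:330,190:380],(633,600),interpolation=3))
```

```text
[0.53431431 0.02677617 0.23405978] [0.82413965 3.90185519 3.02645028]
cart px [281. 232.] n 1786 z 0.1203 rect c [517. -31.] sz [116. 154.] ang 72.8
```

View pics/s3c.png

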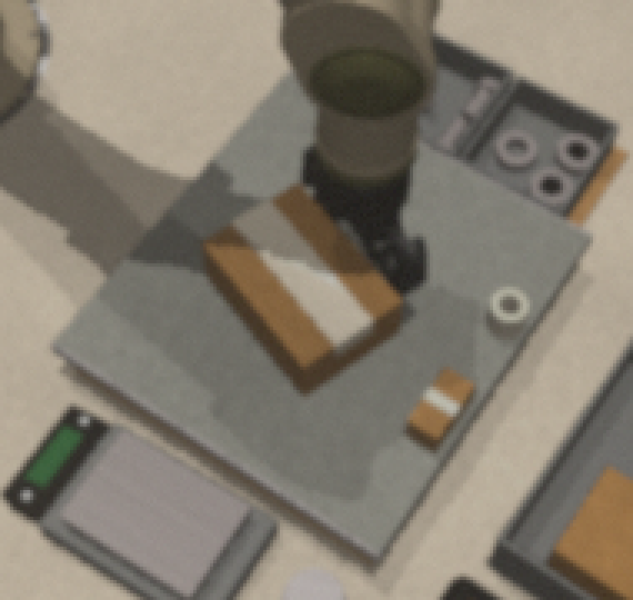

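The fingers bear on the carton's +y face with about 4 N and the carton has not moved. Next I turn it with a rotation centre 100 mm off its +x side.

apply_moves([
  {"offset": [-0.25, -0.16, 0], "rot": [0, 0, -0.025]},
  {"offset": [-0.25, -0.16, 0], "rot": [0, 0, -0.025]},
  {"offset": [-0.25, -0.16, 0], "rot": [0, 0, -0.025]},
  {"offset": [-0.25, -0.16, 0], "rot": [0, 0, -0.025]},
  {"offset": [-0.25, -0.16, 0], "rot": [0, 0, -0.025]},
])

```text
time: 13.5
eef_pos: [0.5228, 0.0161, 0.2337]
eef_rot: [[0.176, 0.984, 0.0], [0.984, -0.176, 0.0], [0.0, 0.0, -1.0]]
wrist_force: [1.1, 5.1, 2.9]
grip_width: 0.0848
gripper_force: 0.0
```

apply_moves([
  {"offset": [-0.25, -0.16, 0], "rot": [0, 0, -0.025]},
  {"offset": [-0.25, -0.16, 0], "rot": [0, 0, -0.025]},
  {"offset": [-0.25, -0.16, 0], "rot": [0, 0, -0.025]},
  {"offset": [-0.25, -0.16, 0], "rot": [0, 0, -0.025]},
  {"offset": [-0.25, -0.16, 0], "rot": [0, 0, -0.025]},
])

```text
time: 13.92
eef_pos: [0.5131, 0.0045, 0.2336]
eef_rot: [[0.053, 0.999, -0.0], [0.999, -0.053, -0.0], [-0.0, -0.0, -1.0]]
wrist_force: [-0.4, 5.1, 0.7]
grip_width: 0.0855
gripper_force: 0.0
```

```bash
cat > c.py <<'E'
from m import *
for n in ('scene','top'):
    p,d=arm.camera(n); W=world(n,d)
    rep(n,W,(.4,.64,-.34,.1),.11,.1265,300)
s=arm.state(); print(s['time'],s['eef_pos'],s['wrist_force'],s['eef_rot'][:,0])
E
python3 c.py
```

```text
scene px [274. 237.] n 1875 z 0.1204 rect c [511. -53.] sz [124. 152.] ang 86.6
top px [326. 186.] n 346 z 0.1198 rect c [548. -79.] sz [72. 73.] ang 86.5
14.0167 [0.51298233 0.0039763  0.23353759] [-0.9434352   2.26194713  1.37839998] [ 5.37234450e-02  9.98555605e-01 -7.03083743e-04]
```

apply_moves([
  {"offset": [-0.25, -0.16, 0], "rot": [0, 0, -0.025]},
  {"offset": [-0.25, -0.16, 0], "rot": [0, 0, -0.025]},
  {"offset": [-0.25, -0.16, 0], "rot": [0, 0, -0.025]},
  {"offset": [-0.25, -0.16, 0], "rot": [0, 0, -0.025]},
  {"offset": [-0.25, -0.16, 0], "rot": [0, 0, -0.025]},
])

```text
time: 14.43
eef_pos: [0.5051, -0.0081, 0.2335]
eef_rot: [[-0.072, 0.997, -0.001], [0.997, 0.072, -0.0], [-0.0, -0.001, -1.0]]
wrist_force: [-0.4, 4.4, 0.0]
grip_width: 0.0849
gripper_force: 0.0
```

apply_moves([
  {"offset": [-0.4, 0, 0], "rot": [0, 0, 0]},
  {"offset": [-0.4, 0, 0], "rot": [0, 0, 0]},
  {"offset": [-0.4, 0, 0], "rot": [0, 0, 0]},
  {"offset": [-0.4, 0, 0], "rot": [0, 0, 0]},
  {"offset": [-0.4, 0, 0], "rot": [0, 0, 0]},
])

```text
time: 14.85
eef_pos: [0.5069, -0.0282, 0.2336]
eef_rot: [[-0.07, 0.998, -0.0], [0.998, 0.07, -0.0], [-0.0, -0.0, -1.0]]
wrist_force: [-0.5, 3.0, -0.9]
grip_width: 0.0851
gripper_force: 0.0
```

apply_moves([
  {"offset": [-0.4, 0, 0], "rot": [0, 0, 0]},
  {"offset": [-0.4, 0, 0], "rot": [0, 0, 0]},
  {"offset": [-0.4, 0, 0], "rot": [0, 0, 0]},
  {"offset": [-0.4, 0, 0], "rot": [0, 0, 0]},
  {"offset": [-0.4, 0, 0], "rot": [0, 0, 0]},
])

```text
time: 15.27
eef_pos: [0.5082, -0.048, 0.2336]
eef_rot: [[-0.07, 0.998, -0.0], [0.998, 0.07, -0.0], [-0.0, -0.0, -1.0]]
wrist_force: [0.5, 3.6, -1.1]
grip_width: 0.0852
gripper_force: 0.0
```

```bash
python3 c.py
```

```text
scene px [263. 251.] n 1977 z 0.1204 rect c [ 513. -103.] sz [152. 129.] ang 3.5
15.3667 [ 0.50820229 -0.0486798   0.23363224] [-0.06648134 -0.12881769 -0.57446408] [-6.87400080e-02  9.97634321e-01 -7.57289878e-04]
```

apply_moves([
  {"offset": [-0.5, 0.03, 0], "rot": [0, 0, 0]},
  {"offset": [-0.5, 0.03, 0], "rot": [0, 0, 0]},
  {"offset": [-0.5, 0.03, 0], "rot": [0, 0, 0]},
  {"offset": [-0.5, 0.03, 0], "rot": [0, 0, 0]},
  {"offset": [-0.5, 0.03, 0], "rot": [0, 0, 0]},
])

```text
time: 15.78
eef_pos: [0.5115, -0.0729, 0.2337]
eef_rot: [[-0.07, 0.998, 0.0], [0.998, 0.07, 0.0], [0.0, 0.0, -1.0]]
wrist_force: [-1.3, 3.8, 0.7]
grip_width: 0.085
gripper_force: 0.0
```

apply_moves([
  {"offset": [-0.5, 0.03, 0], "rot": [0, 0, 0]},
  {"offset": [-0.5, 0.03, 0], "rot": [0, 0, 0]},
  {"offset": [-0.5, 0.03, 0], "rot": [0, 0, 0]},
  {"offset": [-0.5, 0.03, 0], "rot": [0, 0, 0]},
  {"offset": [-0.5, 0.03, 0], "rot": [0, 0, 0]},
])

```text
time: 16.2
eef_pos: [0.5148, -0.0976, 0.2337]
eef_rot: [[-0.07, 0.998, 0.0], [0.998, 0.07, 0.0], [0.0, 0.0, -1.0]]
wrist_force: [-0.5, 5.1, 2.2]
grip_width: 0.0851
gripper_force: 0.0
```

apply_moves([
  {"offset": [-0.5, 0.03, 0], "rot": [0, 0, 0]},
  {"offset": [-0.5, 0.03, 0], "rot": [0, 0, 0]},
  {"offset": [-0.5, 0.03, 0], "rot": [0, 0, 0]},
  {"offset": [-0.5, 0.03, 0], "rot": [0, 0, 0]},
  {"offset": [-0.5, 0.03, 0], "rot": [0, 0, 0]},
])

```text
time: 16.62
eef_pos: [0.5178, -0.123, 0.2335]
eef_rot: [[-0.069, 0.998, -0.001], [0.998, 0.069, -0.0], [-0.0, -0.001, -1.0]]
wrist_force: [0.6, 2.6, -1.4]
grip_width: 0.0851
gripper_force: 0.6
```

```bash
python3 c.py
```

```text
scene px [249. 273.] n 2152 z 0.1206 rect c [ 522. -178.] sz [152. 126.] ang 3.9
16.7167 [ 0.51785699 -0.12359449  0.2335061 ] [ 0.16442706 -0.70866246 -0.17617234] [-6.82661425e-02  9.97666699e-01 -9.43942129e-04]
```

apply_moves([
  {"offset": [-0.5, 0.03, 0], "rot": [0, 0, 0]},
  {"offset": [-0.5, 0.03, 0], "rot": [0, 0, 0]},
  {"offset": [-0.5, 0.03, 0], "rot": [0, 0, 0]},
  {"offset": [-0.5, 0.03, 0], "rot": [0, 0, 0]},
  {"offset": [-0.5, 0.03, 0], "rot": [0, 0, 0]},
])

```text
time: 17.13
eef_pos: [0.5212, -0.1474, 0.2336]
eef_rot: [[-0.07, 0.998, -0.0], [0.998, 0.07, -0.0], [0.0, -0.0, -1.0]]
wrist_force: [-0.5, 3.1, -0.3]
grip_width: 0.0849
gripper_force: 0.0
```

apply_moves([
  {"offset": [-0.5, 0.03, 0], "rot": [0, 0, 0]},
  {"offset": [-0.5, 0.03, 0], "rot": [0, 0, 0]},
  {"offset": [-0.5, 0.03, 0], "rot": [0, 0, 0]},
  {"offset": [-0.5, 0.03, 0], "rot": [0, 0, 0]},
  {"offset": [-0.5, 0.03, 0], "rot": [0, 0, 0]},
])

```text
time: 17.55
eef_pos: [0.5244, -0.1723, 0.2336]
eef_rot: [[-0.07, 0.998, -0.0], [0.998, 0.07, -0.0], [-0.0, -0.0, -1.0]]
wrist_force: [-1.7, 3.0, -1.6]
grip_width: 0.0851
gripper_force: 0.0
```

apply_moves([
  {"offset": [-0.4, 0.02, 0], "rot": [0, 0, 0]},
  {"offset": [-0.4, 0.02, 0], "rot": [0, 0, 0]},
  {"offset": [-0.3, 0, 0], "rot": [0, 0, 0]},
])

```text
time: 17.8
eef_pos: [0.5256, -0.1832, 0.2337]
eef_rot: [[-0.07, 0.998, -0.0], [0.998, 0.07, -0.0], [-0.0, -0.0, -1.0]]
wrist_force: [-0.1, 3.3, -1.4]
grip_width: 0.0849
gripper_force: 0.0
```

```bash
python3 c.py
```

```text
scene px [237. 292.] n 2302 z 0.12 rect c [ 530. -243.] sz [153. 117.] ang 4.1
17.9 [ 0.52557663 -0.1833637   0.23362494] [-0.56725997  3.87500236 -0.79778068] [-6.91815337e-02  9.97604056e-01 -2.49557913e-04]
```

apply_moves([
  {"offset": [-0.4, 0, 0], "rot": [0, 0, 0]},
  {"offset": [-0.4, 0, 0], "rot": [0, 0, 0]},
  {"offset": [-0.35, 0, 0], "rot": [0, 0, 0]},
  {"offset": [0, 0, 0], "rot": [0, 0, 0]},
])

```text
time: 18.23
eef_pos: [0.5264, -0.1952, 0.2337]
eef_rot: [[-0.069, 0.998, 0.0], [0.998, 0.069, -0.001], [-0.001, 0.0, -1.0]]
wrist_force: [-0.2, 2.3, -1.2]
grip_width: 0.0852
gripper_force: 0.0
```

apply_moves([
  {"offset": [2, 0, 0], "rot": [0, 0, 0]},
  {"offset": [3, 0, 0], "rot": [0, 0, 0]},
  {"offset": [4, 0, 0], "rot": [0, 0, 0]},
  {"offset": [0, 0, -4], "rot": [0, 0, 0]},
  {"offset": [0, 0, -4], "rot": [0, 0, 0]},
])

```text
time: 18.65
eef_pos: [0.5204, -0.0995, 0.3133]
eef_rot: [[-0.08, 0.997, -0.004], [0.997, 0.08, 0.001], [0.002, -0.004, -1.0]]
wrist_force: [0.8, -1.6, -0.2]
grip_width: 0.0847
gripper_force: 0.0
```

apply_moves([
  {"offset": [4, 0, -2], "rot": [0, 0, 0]},
  {"offset": [4, 0, 0], "rot": [0, 0, 0]},
  {"offset": [4, 0, 0], "rot": [0, 0, 0]},
  {"offset": [0, 0, 0], "rot": [0, 0, 0]},
  {"offset": [0, 0, 0], "rot": [0, 0, 0]},
])

```text
time: 19.07
eef_pos: [0.512, 0.0147, 0.3329]
eef_rot: [[-0.075, 0.997, 0.001], [0.997, 0.075, 0.0], [-0.0, 0.001, -1.0]]
wrist_force: [1.2, -1.8, -0.5]
grip_width: 0.085
gripper_force: 0.0
```

```bash
python3 c.py
python3 - <<'E'
from m import *
p,d=snap('scene','s4'); W=world('scene',d)
m=(abs(W[...,0]-.53)<.06)&(abs(W[...,1]+.257)<.04); A=W[m]; A=A[(A[:,2]>.108)&(A[:,2]<.13)]
q=np.linalg.lstsq(np.c_[A[:,:2],np.ones(len(A))],A[:,2],rcond=None)[0]; print('tilt',q[:2],'z',A[:,2].mean())
rep('riser',W,(.38,.7,-.2,.1),.056,.064,500)
cv2.imwrite('pics/s4c.png',cv2.resize(p[140:360,170:400],(627,600),interpolation=3))
E
```

```text
scene px [234. 296.] n 2262 z 0.1174 rect c [ 530. -260.] sz [153. 106.] ang 4.1
top px [382. 196.] n 1669 z 0.1172 rect c [ 531. -258.] sz [152. 107.] ang 3.4
19.1667 [0.51201939 0.01172283 0.33226857] [-0.0256724  -1.08058082  0.12611302] [-0.06950121  0.99758126 -0.00110005]
tilt [-0.00092572 -0.00266038] z 0.11753755898404161
riser px [282. 252.] n 8321 z 0.0602 rect c [537. -45.] sz [321. 293.] ang 1.5
```

View pics/s4c.png

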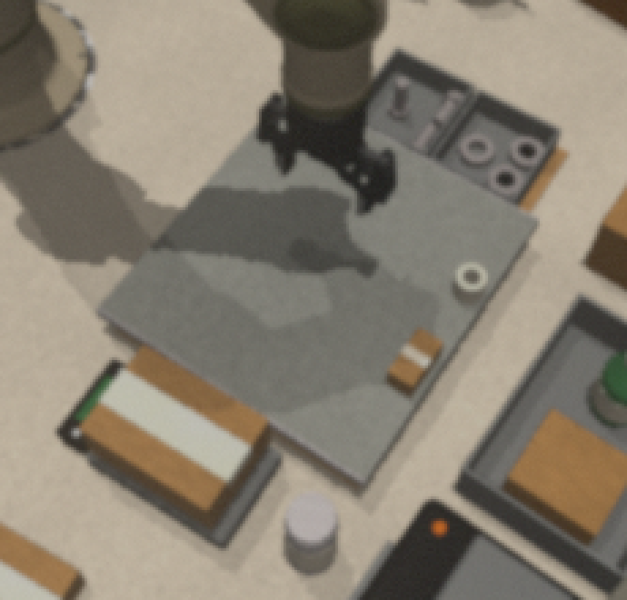

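The crop shows the carton at (175,430), level and square on the plate. Its centre is (0.530, -0.259) against the plate's (0.531, -0.257), and its top is at 0.117 m. The bolt, the ring and the bystanders are all in place, so I'm handing in.

```bash
python3 -c "
from station import arm
print(arm.sign_off())"
```

```text
the job is handed in; nothing more can be done
None
```

I handed the job in at about 19 s: the bolt and ring are in the bins of their own kind, and the carton rests level on the plate, about 2 mm off centre, under 1° off square and clear of the riser; the hand-in returned no verdict.

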